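Dock the locked board carriage on the test rail

ROBOT

A 6-joint arm with a two-finger parallel gripper is mounted at the origin on the work surface. World frame = base frame: x ahead of the robot, y to its left, z up, the work surface at z = 0. Lengths are in m, angles in rad, forces in N, time in s.
With the tool pointing down it reaches from about 0.35 to 0.775 m from the base axis. Payload 7.3 kg.
Tool frame: the origin (TCP) lies between the finger pads; the fingertips stand 8 mm ahead of it and the grasp point (between the pads) lies 11 mm behind it (robot.nose_length is the distance from the TCP to the fingertips, in m); z points along the fingers, y is the line along which they close (so a half turn about z gives the same grasp; the last joint's range is limited). The gripper opens to 92 mm and grips with 3 to 60 N. Pads are 19 mm wide; open, the fingers measure 130 mm over their backs; the gripper's body (75 mm by 190 mm) begins 47 mm behind the grasp point.
Start: joints at [-1.491, 0.342, 1.524, -0, 1.275, -0.146], TCP at [0.118, -0.512, 0.235] pointing down, gripper open.
Joint ranges: [-2.53, 2.53], [-0.77, 2.02], [0.04, 2.7], [-1, 4.14], [0.28, 2.66], [-3.11, 3.11]. Speed limits (rad/s): [2.57, 2.57, 3.14, 3.14, 3.14, 3.14].

INTERFACE

Orientations are given as [roll, pitch, yaw] about the fixed x, y, z axes, in that order (R = Rz(yaw) Ry(pitch) Rx(roll)).
In Python, from cell import robot gives the robot as it stands. The module is installed in compiled form; this text tells all that it offers.
- The arm moves only by the shell command python3 -m jog 'ROWS' [FORCE]. ROWS is JSON, a list that holds one entry, the list of rows, each a list of 5 numbers: the gripper's target within -1 to 1 (fully open at 1, half-way at 0, shut at -1), then the shift along the tool's x, y, z in m, then the turn about the tool's z in rad. A call has 1 to 5 rows; each row is the pose to reach, as a shift and turn from the pose commanded when the call began, along the tool's axes at that moment; what a row does not reach only later rows make up. A row lasts 1/12 s, in which the tool goes at most 41.7 mm and 7.16 degrees, less where a joint would pass 70% of its speed; a pose out of reach is approached as far as the arm can. A call with a gripper value outside its range is refused whole. The fingers move at their own pace and stop on an object; FORCE is the grip in N (left out, the last holds). Time passes only in rows, so rows that repeat a pose let the fingers close. It gives the time, the measured TCP pose, the force, the opening and the grip force at its end, in the units of the state.
- robot.observe(): the state, without advancing time (a new reading comes with each control period).
- robot.read_camera(name): name is "scene" or "top"; returns the picture (480x640x3 uint8, red, green, blue); there is no depth.
- robot.camera_model(name): a dict with "camera_matrix" (3x3 intrinsics, pixels), "dist_coeffs" ([k1, k2, p1, p2, k3] as OpenCV has them; the pictures are not rectified), "position" and "attitude" of the camera in the world. Camera axes: x right, y down, z forward; pixel columns grow to the right and rows downward; lengths in m; the calibration is good to about 2 mm. A picture is of the moment at which its call begins. camera_model takes no time and is no camera call.
- robot.hand_in(): hands the job in; it is judged then, once.
The state is a dict: "time": time; "qpos": joint angles; "qvel": joint speeds; "joint_efforts": joint torques, N m; "tool_pos": TCP position; "tool_rot": TCP orientation; "contact_force": force on the tool from outside, world axes, zero at the start; "torque": the same for the moment, N m; "opening": finger opening in m; "grip_force": force on a finger pad.
Only numpy, scipy, OpenCV 4.12 (cv2) and the standard library are available. Lean on these libraries where they do the work, as an engineer would, in place of code of your own. Each camera call takes 0.05 s, during which the arm holds its last target. There are 200 camera calls.

TASK

The carriage holding the game board is locked on its rail: with the fingertips, press its orange release pad down, keep it held down while you push the carriage along the rail until it is hard against the end stop of the blue test dock, then let go so that the pad springs up and the carriage is locked there, and move clear. Nothing is to be picked up: leave the board lying in its nest and do not disturb the loose parts on the bench.

Things in the scene. Friction and masses are not known exactly. Their poses are not given: they have to be found in the camera images.
- rail: The fixed rail: dark base plate 110 mm wide (x), 500 mm long (y), with two steel rods. Origin under its centre on the bench; its +y is the direction the carriage travels, from park towards the dock; z up. Its place and yaw (up to 0.4 rad) differ each time. On its -x side a red catch bracket, 52 mm high, up to 87 mm from the centre line, blocks the locked carriage.
- carriage (a joint): How far the carriage has slid from park along the rail's +y, m; 0 at the start; 0.12 to 0.19 reaches the dock. Aluminium slab 100 mm wide, 200 mm long, top 42 mm above the bench, with a raised grey nest block on its front part. About 0.6 kg, slides with about 2 N of friction plus light damping, stays where left. With the pad up it is locked at park.
- release (a joint): How far the orange release pad is pressed, m: 0 up, 0.010 fully down. It moves straight down on a spring, about 3 N at first, 7 N fully down. The lock is free from 4 mm down; aim for 6 to 9 mm. Let go, it springs up by itself, at park or within about 3 mm of the dock's stop, where its tooth locks behind the catch.
- pad_top (a point): Centre of the top of the orange release pad, which sits on the rear part of the carriage behind the push wall. Pad 46 mm (across the rail) by 38 mm (along it), top 60 mm above the bench when up; it moves with the carriage. Axes as the rail's.
- nose (a point): Middle of the carriage's front end face, 158 mm ahead of the pad's centre, 35 mm above the bench. Moves with the carriage. Axes as the rail's.
- push_wall (a point): Top middle of the upright rear face of the grey nest block, looking at the orange pad, 32 mm ahead (+y) of the pad's centre. The wall is 96 mm wide and rises to 78 mm above the bench (18 mm above the raised pad): fingertips on the pad can bear on it to push the carriage. Moves with the carriage. Axes as the rail's.
- stop_face (a point): Middle of the black rubber end stop on the near face of the blue test dock, 35 mm above the bench; axes as the rail's. The carriage is home when nose touches it. The dock is clamped to the rail at a different place each time; 62 mm long, 74 mm high; a blue catch arm on its -x side reaches 32 mm back towards the carriage and locks it when home.
- nest (a point): Middle of the floor of the board's nest on the carriage, 64 mm above the bench, where the board lies; rims 8 mm high round it. Moves with the carriage.
- board_mid (a point): Centre of the underside of the game board: a green circuit board 80 x 106 mm, 4 mm thick, with chips and a 26 mm wide finned heat sink reaching 22 mm above its underside. Loose, about 0.12 kg, lying in the nest; to be left there.
- capacitor: Loose bystander: upright blue cylinder, diameter 35 mm, height 50 mm, origin at its foot.
- heatsink: Loose bystander: dark finned heat sink 50 x 40 x 30 mm, origin under its centre.
- joystick: Loose bystander: red ball-top joystick, foot diameter 44 mm, height 71 mm, origin at its foot.
- arcade_button: Loose bystander: yellow round button insert, diameter 33 mm, height 34 mm, origin at its foot.
- spool: Loose bystander: orange flanged spool standing on its flange, diameter 60 mm, height 40 mm, origin at its foot.
- jar: Loose bystander: jar with yellow lid, diameter 48 mm, height 60 mm, origin at its foot.
- screwdriver: Loose bystander: screwdriver lying on the bench, origin under its middle.
Things that resemble listed ones, but are neither listed nor needed, are in the scene too. What is meant by the part that bears board_mid is not brown, and is the larger of those in its own colour.

How it is judged:
On the way, in this order (a step that is already met when the one before it is completed fails the run):
1. the release pad is pressed down while the carriage is still parked (value of joint release above 0.004 m and value of joint carriage below 0.015 m), for 0.1 s.
2. the carriage is against the dock's end stop with the pad still held down (y of nose in the frame of stop_face above -0.004 m and value of joint release above 0.003 m), for 0.1 s.
At the end, for the whole second after the job is handed in: The carriage's nose is within 4 mm of the dock's end stop and at rest, the release pad is up (pressed less than 2 mm), and the board lies in its nest (within 8 mm of its place, tilted less than 0.1 rad) (y of nose in the frame of stop_face above -0.004 m and value of joint release below 0.002 m and not (velocity of joint carriage above 0.005 m/s or velocity of joint carriage below -0.005 m/s) and distance between board_mid and nest below 0.008 m and angle between board_mid's own z axis and vertical below 0.1 rad); the robot touches nothing.
It fails at once if the release pad is let up (less than 2 mm down) while the carriage is between its park position and the dock (value of joint carriage above 0.015 m and y of nose in the frame of stop_face below -0.008 m and value of joint release below 0.002 m).
It fails at once if the board is lifted out of its nest or shoved over the rim (more than 12 mm from its place, or tilted over 0.2 rad) (distance between board_mid and nest above 0.012 m or angle between board_mid's own z axis and vertical above 0.2 rad).
It fails at once if a loose part on the bench is moved by more than 20 mm or lifted (distance of any of capacitor, heatsink, joystick, arcade_button, spool, jar, screwdriver from where it was at the start of the episode above 0.02 m).
It also fails if it takes over 34 s, if anything falls off the work surface, if the arm or the gripper's body presses on something with over 40 N, if the wrist force passes 120 N, or if a joint passes its speed limit or range.

## Working session

There is one attempt and no reset: what is moved stays moved. The work goes in short steps, Python scripts to look and compute and a shell command to move; the robot and the scene stay as the last step left them, time stands still between calls to the robot, and variables do not carry over. Pictures are saved under pics/ and viewed, at most 10 in all, crops included, and the job is handed in when it is done.

```bash
mkdir -p pics
cat > h.py <<'E'
import numpy as np, cv2
from scipy.spatial.transform import Rotation as R
from cell import robot
def att(m):
    a=np.array(m["attitude"],float)
    if a.shape==(3,3): return a
    return R.from_euler('xyz',a).as_matrix() if a.size==3 else None
def ray(m,uv):
    p=cv2.undistortPoints(np.array(uv,float).reshape(-1,1,2),np.array(m["camera_matrix"]),np.array(m["dist_coeffs"])).reshape(-1,2)
    return np.c_[p,np.ones(len(p))]@att(m).T
def plane(m,uv,z):
    d=ray(m,uv);c=np.array(m["position"]);return c+d*((z-c[2])/d[:,2])[:,None]
def proj(m,X):
    A=att(m);rv,_=cv2.Rodrigues(A.T);return cv2.projectPoints(np.array(X,float).reshape(-1,1,3),rv,-A.T@np.array(m["position"]),np.array(m["camera_matrix"]),np.array(m["dist_coeffs"]))[0].reshape(-1,2)
def tri(m1,u1,m2,u2):
    d1=ray(m1,[u1])[0];d2=ray(m2,[u2])[0];c1=np.array(m1["position"]);c2=np.array(m2["position"])
    s=np.linalg.lstsq(np.c_[d1,-d2],c2-c1,rcond=None)[0];a=c1+s[0]*d1;b=c2+s[1]*d2
    return (a+b)/2,np.linalg.norm(a-b)
E
python3 - <<'E'
from h import *
for n in("scene","top"):
    i=robot.read_camera(n);cv2.imwrite(f"pics/{n}0.png",i[:,:,::-1]);m=robot.camera_model(n);print(n,m["position"],m["attitude"],m["camera_matrix"])
print(robot.observe())
E
```

```text
scene [ 1.29115494 -0.49193871  1.41590789] [-2.54530254  0.00971576  0.98924504] [[592.83038203   0.         323.86136246]
 [  0.         592.83038203 234.93118471]
 [  0.           0.           1.        ]]
top [ 0.46871349 -0.01670569  1.48782569] [-3.07490543  0.00404229 -1.59119514] [[567.36885035   0.         331.39687244]
 [  0.         567.36885035 236.82608253]
 [  0.           0.           1.        ]]
{'time': 0.1, 'qpos': array([-1.49099854e+00,  3.42669773e-01,  1.52490379e+00, -1.58223510e-05,
        1.27536438e+00, -1.46018216e-01]), 'qvel': array([ 0.00052597, -0.00243508, -0.00239073, -0.00103199,  0.0001929 ,
        0.00099269]), 'joint_efforts': array([ 2.05439705e-03, -4.32004237e+01, -2.44694227e+01,  7.19339051e-02,
        5.26567816e-02, -4.95258269e-05]), 'tool_pos': array([ 0.11752925, -0.51133293,  0.23411193]), 'tool_rot': array([-3.14025947e+00, -1.80770593e-04,  2.25820500e-01]), 'contact_force': array([-0.39620999,  0.46897996,  0.32405798]), 'torque': array([ 0.01423828, -0.01000658, -0.02122314]), 'grip_force': 0.0, 'opening': 0.09172494391394044}
```

View pics/scene0.png

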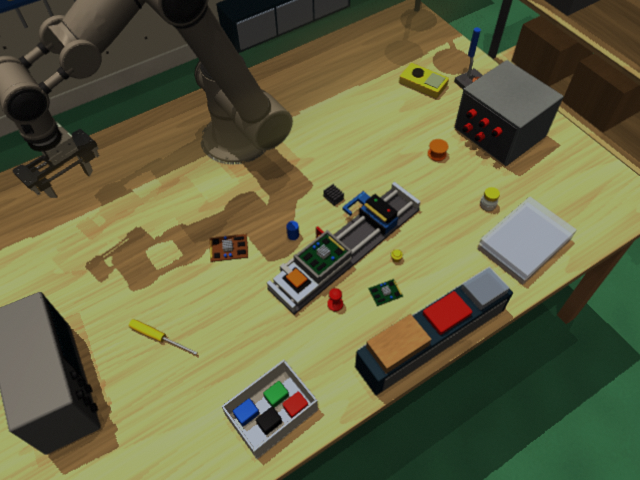

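View pics/top0.png

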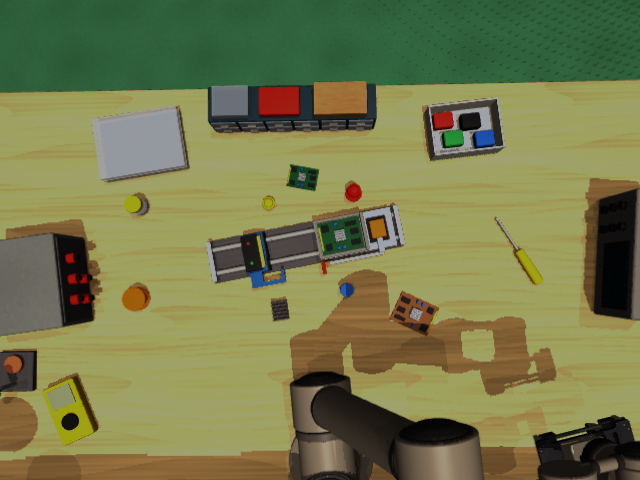

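The top view shows the carriage at about (360,235) with its orange pad at (378,229) and the blue dock at (256,252). There are three boards in the top view:
- Green, on the carriage: (340,235)
- Smaller green, loose: (303,177)
- Brown: (415,312)

The carriage board is the one meant, because it is the larger of the two green ones. I'll confirm that in a crop and measure.

Run:
```python
from h import *
ims={n:cv2.imread(f"pics/{n}0.png") for n in("scene","top")}
M={n:robot.camera_model(n) for n in ims}
box={"top":(360,210,400,250),"scene":(275,262,315,297)}
P={}
for n,(a,b,c,d) in box.items():
    h=cv2.cvtColor(ims[n][b:d,a:c],cv2.COLOR_BGR2HSV)
    k=cv2.inRange(h,(5,170,120),(20,255,255))
    cs=max(cv2.findContours(k,0,2)[0],key=cv2.contourArea)
    r=cv2.minAreaRect(cs);bx=cv2.boxPoints(r)+[a,b];mo=cv2.moments(cs)
    P[n]=(mo['m10']/mo['m00']+a,mo['m01']/mo['m00']+b);print(n,P[n],r[1:],cv2.contourArea(cs))
    print(plane(M[n],bx,.06).round(4).tolist(), plane(M[n],[P[n]],.06))
print(tri(M['top'],P['top'],M['scene'],P['scene']))
# boards area
h=cv2.cvtColor(ims['top'],cv2.COLOR_BGR2HSV);k=cv2.inRange(h,(45,80,40),(85,255,255));k[:150]=0
for c in cv2.findContours(k,0,2)[0]:
    if cv2.contourArea(c)>80: print(cv2.boundingRect(c),cv2.contourArea(c))
a=cv2.resize(ims['top'][165:295,195:425],(800,452),interpolation=cv2.INTER_CUBIC);cv2.imwrite("pics/c1.png",a)
a=cv2.resize(ims['scene'][175:315,255:430],(750,600),interpolation=cv2.INTER_CUBIC);cv2.imwrite("pics/c2.png",a)
```

```text
top (377.4870081662955, 227.79658500371195) ((17.45433235168457, 14.316476821899414), 78.69007110595703) 224.5
[[0.6032, -0.108, 0.06], [0.6095, -0.1436, 0.06], [0.566, -0.1511, 0.06], [0.5597, -0.1156, 0.06]] [[ 0.5846024  -0.12964757  0.06      ]]
scene (296.1951447245565, 277.468720821662) ((16.263456344604492, 12.727922439575195), 45.0) 178.5
[[0.569, -0.1526, 0.06], [0.5586, -0.1183, 0.06], [0.6054, -0.1116, 0.06], [0.6152, -0.1456, 0.06]] [[ 0.58769664 -0.1325645   0.06      ]]
(array([ 0.58484332, -0.13055169,  0.05401161]), np.float64(0.0009902822011479497))
(317, 216, 47, 39) 1202.0
(287, 165, 32, 26) 504.0
```

View pics/c1.png

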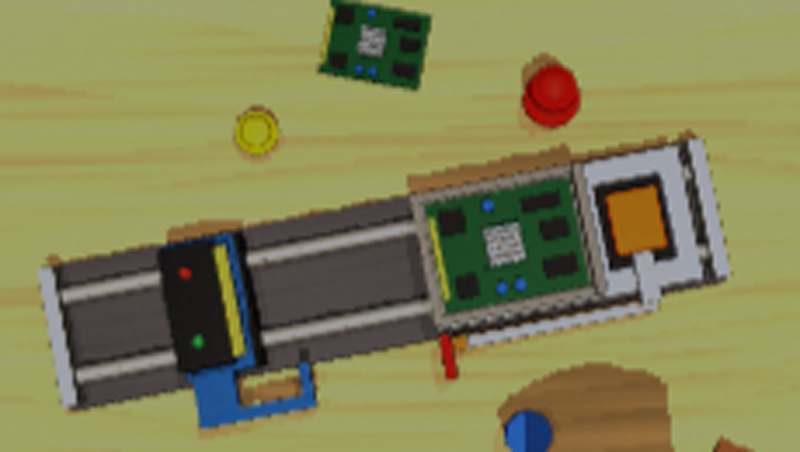

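View pics/c2.png

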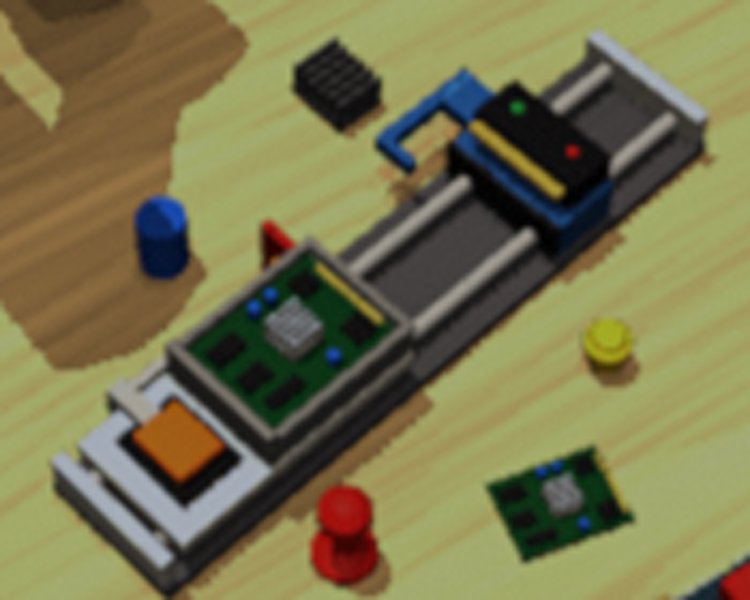

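The crops confirm it. The larger green board (crop 1 at (510,245)) lies in the grey nest next to the orange pad at (637,220), and the loose green board at (375,42) is smaller. Next I'll get the rail direction and the shift to just above the pad.

```bash
cat > g.py <<'E'
from h import *
o=robot.observe();p=o["tool_pos"];A=R.from_euler('xyz',o["tool_rot"]).as_matrix()
pad=np.array([.586,-.131,.06]);
E
python3 - <<'E'
from g import *
m=robot.camera_model("top");s=800/230
f=lambda *q:plane(m,np.array(q)/s+[195,165],.05)
for a,b in(((55,338),(710,208)),((40,268),(690,140)),((70,408),(730,275))):
    w=f(a,b);d=w[0]-w[1];print(np.arctan2(-d[0],d[1]),np.linalg.norm(d),w)
# nest rims (z .072) long edges ; board
for a,b in(((413,197),(572,166)),((437,328),(603,294))):
    w=plane(m,np.array([a,b])/s+[195,165],.072);d=w[0]-w[1];print(np.arctan2(-d[0],d[1]),w)
yaw=.185;e=np.array([-np.sin(yaw),np.cos(yaw),0])
t=pad+8*.001*e;t[2]=.13
print("target",t,"shift tool",A.T@(t-p),"turn",-(yaw-o["tool_rot"][2]))
# stop face in scene: bottom of dock face crop c2 ~ (515,215) at z .035
ms=robot.camera_model("scene");w=plane(ms,[np.array([508,205])*175/750+[255,175]],.035)[0];print("stop",w,(w-pad)@e-.158)
E
```

```text
0.1756677223079089 0.48695107284334344 [[ 0.50680955  0.29386048  0.05      ]
 [ 0.59191186 -0.18559644  0.05      ]]
0.1745338893564485 0.4842250131659017 [[ 0.55810284  0.30449532  0.05      ]
 [ 0.64218809 -0.17237315  0.05      ]]
0.178234662286408 0.48980110094347545 [[ 0.45576278  0.28326775  0.05      ]
 [ 0.54260083 -0.19877402  0.05      ]]
0.17258503354173388 [[ 0.60241926  0.0305505   0.072     ]
 [ 0.62247069 -0.08447661  0.072     ]]
0.18148590209237458 [[ 0.50774837  0.01506786  0.072     ]
 [ 0.52969509 -0.10452949  0.072     ]]
target [ 0.58452843 -0.12313651  0.13      ] shift tool [ 0.54204312 -0.27363725  0.10457482] turn 0.04082049968067741
stop [0.54433801 0.15245551 0.035     ] 0.12828227920857058
```

```bash
python3 -m jog '[[[-1,0.035,-0.018,0,0],[-1,0.07,-0.036,0,0],[-1,0.105,-0.054,0,0],[-1,0.14,-0.072,0,0],[-1,0.175,-0.09,0,0]]]' 20
python3 -m jog '[[[-1,0.035,-0.018,0,0],[-1,0.07,-0.036,0,0],[-1,0.105,-0.054,0,0],[-1,0.14,-0.072,0,0],[-1,0.175,-0.09,0,0]]]'
python3 -m jog '[[[-1,0.037,-0.018,0,0],[-1,0.074,-0.036,0,0],[-1,0.111,-0.054,0,0],[-1,0.148,-0.072,0,0],[-1,0.19,-0.09,0,0.05]]]'
python3 - <<'E'
from g import *
yaw=.176;e=np.array([-np.sin(yaw),np.cos(yaw),0]);t=pad+.008*e;t[2]=.13
print(o["time"],o["opening"],"shift",A.T@(t-p),"turn",-(yaw-o["tool_rot"][2]))
E
```

```text
time: 0.52
tool_pos: [0.2689, -0.3833, 0.2345]
tool_rot: [-3.141, 0.0, 0.225]
contact_force: [0.5, 0.4, 0.0]
opening: 0.0629
grip_force: 0.0
time: 0.93
tool_pos: [0.4195, -0.2562, 0.2345]
tool_rot: [-3.141, 0.0, 0.226]
contact_force: [0.7, -0.9, -0.0]
opening: 0.0296
grip_force: 0.0
time: 1.35
tool_pos: [0.5811, -0.1281, 0.2344]
tool_rot: [-3.141, 0.001, 0.176]
contact_force: [0.3, -2.2, 1.3]
opening: 0.0007
grip_force: 0.0
1.35 0.0006810562067396925 shift [ 0.0043619  -0.00423355  0.10437804] turn 0.00031540153473347265
```

```bash
python3 -m jog '[[[-1,0.004,-0.004,0.035,0],[-1,0.004,-0.004,0.07,0],[-1,0.004,-0.004,0.105,0],[-1,0.004,-0.004,0.139,0],[-1,0.004,-0.004,0.139,0]]]'
python3 - <<'E'
from g import *
ims=[robot.read_camera(n)[:,:,::-1] for n in("scene","top")]
a=cv2.resize(ims[0][225:315,255:365],None,fx=5,fy=5,interpolation=cv2.INTER_CUBIC)
cv2.imwrite("pics/d1.png",a)
print(robot.observe()["tool_pos"],proj(robot.camera_model("scene"),[p+[0,0,-.008],pad]))
E
```

```text
time: 1.77
tool_pos: [0.579, -0.1237, 0.0885]
tool_rot: [-3.135, 0.012, 0.176]
contact_force: [-1.0, 1.0, -0.8]
opening: 0.0008
grip_force: 0.0
[ 0.58293093 -0.12522999  0.09520744] [[296.94280871 269.50948264]
 [296.36009351 276.71900606]]
```

View pics/d1.png

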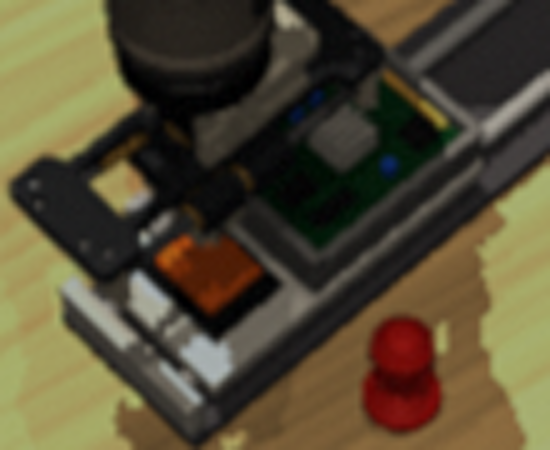

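The fingertips, at about crop (205,230), are over the pad and behind the grey wall. The pose fits the calibration, so I'll go down gently and press.

```bash
python3 -m jog '[[[-1,0.001,-0.001,0.008,0],[-1,0.001,-0.001,0.016,0],[-1,0.001,-0.001,0.022,0],[-1,0.001,-0.001,0.024,0],[-1,0.001,-0.001,0.024,0]]]'
python3 -m jog '[[[-1,0,0,0.002,0],[-1,0,0,0.004,0],[-1,0,0,0.005,0],[-1,0,0,0.005,0],[-1,0,0,0.005,0]]]'
```

```text
time: 2.28
tool_pos: [0.584, -0.1243, 0.0716]
tool_rot: [-3.142, 0.0, 0.176]
contact_force: [-0.6, 0.2, -0.2]
opening: 0.0005
grip_force: 0.0
time: 2.7
tool_pos: [0.5845, -0.1244, 0.0672]
tool_rot: [3.141, -0.001, 0.176]
contact_force: [-0.4, -0.7, 4.1]
opening: 0.0005
grip_force: 1.4
```

```bash
python3 -m jog '[[[-1,0,0,0.002,0],[-1,0,0,0.004,0],[-1,0,0,0.006,0],[-1,0,0,0.0065,0],[-1,0,0,0.0065,0]]]'
python3 -m jog '[[[-1,0,0,0,0],[-1,0,0,0,0],[-1,0,0,0,0]]]'
```

```text
time: 3.12
tool_pos: [0.5846, -0.1244, 0.0604]
tool_rot: [3.141, -0.001, 0.176]
contact_force: [-0.4, -0.6, 5.7]
opening: 0.0004
grip_force: 2.9
time: 3.37
tool_pos: [0.5846, -0.1244, 0.0605]
tool_rot: [3.141, -0.001, 0.176]
contact_force: [-0.1, -0.8, 5.7]
opening: 0.0007
grip_force: 2.9
```

```bash
python3 -m jog '[[[-1,0,-0.002,0,0],[-1,0,-0.004,0,0],[-1,0,-0.006,0,0],[-1,0,-0.008,0,0],[-1,0,-0.010,0,0]]]'
python3 -m jog '[[[-1,0,-0.003,0,0],[-1,0,-0.006,0,0],[-1,0,-0.009,0,0],[-1,0,-0.012,0,0],[-1,0,-0.015,0,0]]]'
```

```text
time: 3.78
tool_pos: [0.5829, -0.115, 0.0606]
tool_rot: [3.14, -0.001, 0.176]
contact_force: [-0.2, -2.4, 6.6]
opening: 0.0006
grip_force: 2.9
time: 4.2
tool_pos: [0.5803, -0.1001, 0.0606]
tool_rot: [3.14, -0.001, 0.176]
contact_force: [-1.0, -2.9, 5.5]
opening: 0.0003
grip_force: 2.9
```

Run:
```python
from h import *
i=robot.read_camera("scene")[:,:,::-1]
cv2.imwrite("pics/e1.png",cv2.resize(i[195:315,255:405],None,fx=5,fy=5,interpolation=cv2.INTER_CUBIC))
```

```text
(no output)
```

View pics/e1.png

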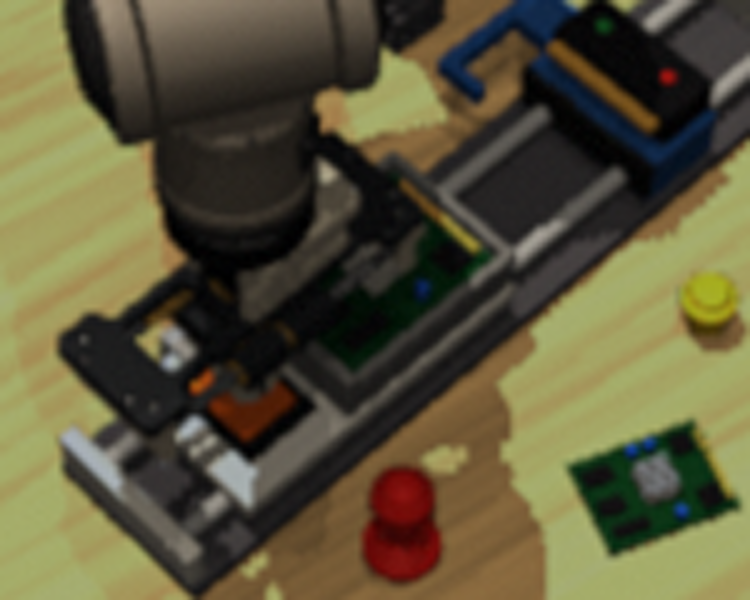

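The carriage is moving with the fingertips, the pad (crop (255,410)) is held down and the rail is clear to the dock at (620,120). I'll keep going.

```bash
for k in 1; do python3 -m jog '[[[-1,0,-0.004,0,0],[-1,0,-0.008,0,0],[-1,0,-0.012,0,0],[-1,0,-0.016,0,0],[-1,0,-0.020,0,0]]]'; done
python3 -m jog '[[[-1,0,-0.004,0,0],[-1,0,-0.008,0,0],[-1,0,-0.012,0,0],[-1,0,-0.016,0,0],[-1,0,-0.020,0,0]]]'
```

```text
time: 4.67
tool_pos: [0.5767, -0.0804, 0.0606]
tool_rot: [3.14, -0.001, 0.176]
contact_force: [0.1, -2.4, 5.9]
opening: 0.0004
grip_force: 2.9
time: 5.08
tool_pos: [0.5732, -0.0607, 0.0606]
tool_rot: [3.14, -0.001, 0.176]
contact_force: [-0.1, -1.9, 6.6]
opening: 0.0005
grip_force: 2.9
```

```bash
python3 -m jog '[[[-1,0,-0.004,0,0],[-1,0,-0.008,0,0],[-1,0,-0.012,0,0],[-1,0,-0.016,0,0],[-1,0,-0.020,0,0]]]'
python3 -m jog '[[[-1,0,-0.004,0,0],[-1,0,-0.008,0,0],[-1,0,-0.012,0,0],[-1,0,-0.016,0,0],[-1,0,-0.020,0,0]]]'
python3 -m jog '[[[-1,0,-0.003,0,0],[-1,0,-0.006,0,0],[-1,0,-0.009,0,0],[-1,0,-0.011,0,0],[-1,0,-0.013,0,0]]]'
```

```text
time: 5.5
tool_pos: [0.5697, -0.041, 0.0606]
tool_rot: [3.14, -0.001, 0.176]
contact_force: [-0.2, -3.1, 5.9]
opening: 0.0007
grip_force: 2.9
time: 5.92
tool_pos: [0.5662, -0.0212, 0.0605]
tool_rot: [3.14, -0.001, 0.176]
contact_force: [0.4, -3.4, 6.9]
opening: 0.0007
grip_force: 2.9
time: 6.33
tool_pos: [0.5639, -0.0084, 0.0605]
tool_rot: [3.141, -0.001, 0.176]
contact_force: [-0.3, -1.8, 4.8]
opening: 0.0006
grip_force: 2.9
```

Travel so far is about 118 mm. From here I'll creep forward until the force rises.

```bash
python3 -m jog '[[[-1,0,-0.002,0,0],[-1,0,-0.004,0,0],[-1,0,-0.006,0,0],[-1,0,-0.008,0,0],[-1,0,-0.010,0,0]]]'
python3 - <<'E'
from h import *
i=robot.read_camera("scene")[:,:,::-1]
cv2.imwrite("pics/f1.png",cv2.resize(i[165:295,275:435],None,fx=4.6,fy=4.6,interpolation=cv2.INTER_CUBIC))
E
```

```text
time: 6.75
tool_pos: [0.5621, 0.0014, 0.0605]
tool_rot: [3.141, -0.001, 0.176]
contact_force: [1.4, -2.8, 5.4]
opening: 0.0005
grip_force: 2.9
```

View pics/f1.png

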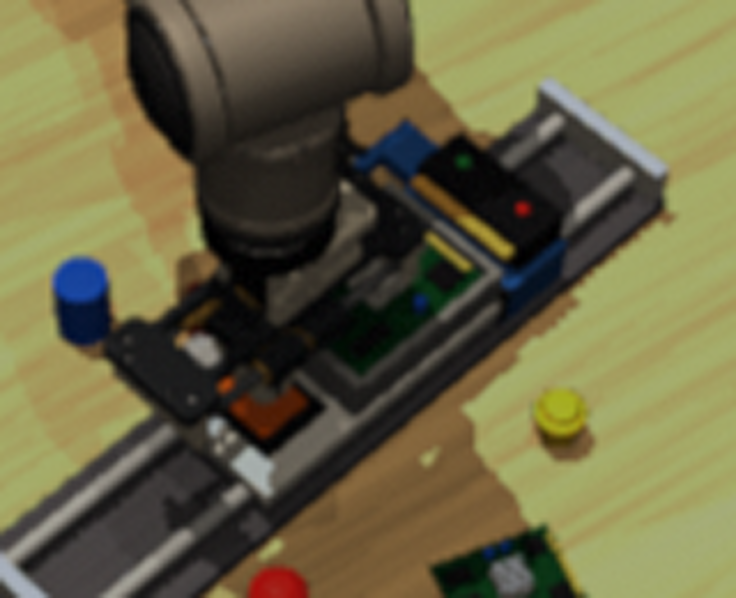

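The nest block's front, at crop (495,275), is almost touching the dock. I'll creep on.

```bash
python3 -m jog '[[[-1,0,-0.001,0,0],[-1,0,-0.002,0,0],[-1,0,-0.003,0,0],[-1,0,-0.004,0,0],[-1,0,-0.005,0,0]]]'
python3 -m jog '[[[-1,0,-0.001,0,0],[-1,0,-0.002,0,0],[-1,0,-0.003,0,0],[-1,0,-0.004,0,0],[-1,0,-0.005,0,0]]]'
```

```text
time: 7.22
tool_pos: [0.5617, 0.0058, 0.0606]
tool_rot: [3.14, -0.001, 0.176]
contact_force: [-0.4, -4.0, 6.3]
opening: 0.0007
grip_force: 2.9
time: 7.63
tool_pos: [0.5608, 0.0107, 0.0606]
tool_rot: [3.14, -0.002, 0.176]
contact_force: [0.7, -6.5, 4.9]
opening: 0.0001
grip_force: 3.9
```

```bash
python3 -m jog '[[[-1,0,-0.001,0,0],[-1,0,-0.002,0,0],[-1,0,-0.003,0,0],[-1,0,-0.003,0,0],[-1,0,-0.003,0,0]]]'
```

```text
time: 8.05
tool_pos: [0.5609, 0.0109, 0.0607]
tool_rot: [3.136, -0.002, 0.176]
contact_force: [1.5, -17.6, 4.4]
opening: 0.0004
grip_force: 9.4
```

The carriage is hard against the stop: 17.6 N and no further travel. I'll ease the push, then lift straight up.

```bash
python3 -m jog '[[[-1,0,0,0,0],[-1,0,0,0,0],[-1,0,0.002,0,0],[-1,0,0.002,0,0]]]'
python3 -m jog '[[[-1,0,0,-0.003,0],[-1,0,0,-0.006,0],[-1,0,0,-0.010,0],[-1,0,0,-0.014,0],[-1,0,0,-0.02,0]]]'
python3 -m jog '[[[-1,0,0,-0.03,0],[-1,0,0,-0.06,0],[-1,0,0,-0.1,0],[-1,0,0,-0.13,0],[-1,0,0,-0.15,0]]]'
python3 -m jog '[[[-1,-0.03,0.03,0,0],[-1,-0.06,0.06,0,0],[-1,-0.09,0.09,0,0],[-1,-0.12,0.12,0,0],[-1,-0.14,0.14,0,0]]]'
python3 -m jog '[[[-1,-0.03,0.03,0,0],[-1,-0.05,0.06,0,0],[-1,-0.05,0.08,0,0],[-1,-0.05,0.08,0,0]]]'
python3 - <<'E'
from h import *
for n,(a,b,c,d) in{"top":(190,190,420,300),"scene":(255,165,430,315)}.items():
    i=robot.read_camera(n)[:,:,::-1];cv2.imwrite(f"pics/z{n}.png",cv2.resize(i[b:d,a:c],None,fx=3.4 if n=="top" else 4,fy=3.4 if n=="top" else 4,interpolation=cv2.INTER_CUBIC))
E
```

```text
time: 8.38
tool_pos: [0.5609, 0.0107, 0.0607]
tool_rot: [3.139, -0.002, 0.175]
contact_force: [0.5, -7.4, 6.7]
opening: 0.0001
grip_force: 5.5
time: 8.8
tool_pos: [0.5591, 0.0125, 0.0794]
tool_rot: [-3.141, 0.002, 0.175]
contact_force: [0.1, -0.1, -0.3]
opening: 0.0003
grip_force: 0.0
time: 9.22
tool_pos: [0.5605, 0.013, 0.2337]
tool_rot: [3.141, -0.004, 0.176]
contact_force: [0.8, 0.0, 0.3]
opening: 0.0006
grip_force: 0.0
time: 9.63
tool_pos: [0.4444, -0.1509, 0.2301]
tool_rot: [-3.141, 0.001, 0.176]
contact_force: [1.2, -0.6, 0.3]
opening: 0.0006
grip_force: 0.0
time: 9.97
tool_pos: [0.4108, -0.2404, 0.2303]
tool_rot: [3.14, -0.0, 0.172]
contact_force: [-0.7, -0.4, 0.4]
opening: 0.0007
grip_force: 0.0
```

View pics/zscene.png

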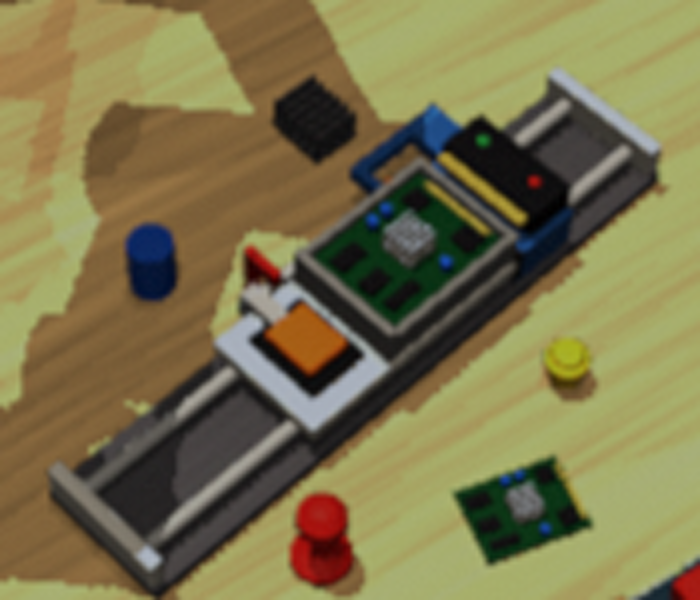

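View pics/ztop.png

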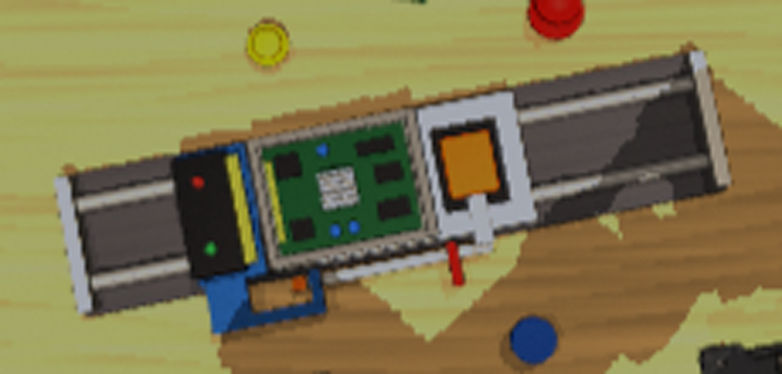

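Both views show the carriage against the dock, the pad up (top crop (470,163), scene crop (307,338)), the board in its nest and the loose parts undisturbed.

```bash
python3 -c "
from cell import robot
print(robot.hand_in())"
```

```text
the job is handed in; nothing more can be done
None
```

I pushed the carriage hard against the dock's end stop with the pad held down, then let the pad spring up to lock it; the board stayed in its nest and the arm is clear. I handed the job in at about 10 s, but the hand-in returned no verdict.

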